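# Sort out the mixed-up display trays

### The job

The three goods lie in each other's display trays: the float valve belongs in the red tray, the brake lever in the yellow tray and the padlock in the blue tray. Park the padlock on the spare green mat first and let it wait there while you bring home the float valve, then the brake lever, and last the padlock. Lay each thing flat in the middle of its tray, lengthwise along the tray, setting it down rather than dropping it, and leave the oil bottle, the grease tin and the screw jar standing where they are.

Things in the scene. Friction and masses are not known exactly. Their poses are not given: they have to be found in the camera images.
- padlock: closed steel padlock lying flat, loose, about 0.25 kg, 76 mm long (its x), 44 mm wide (its y), 24 mm thick. Square 44 x 44 mm steel body with a brass face, centred 16 mm to -x of the origin; 8 mm round steel shackle at the +x end. Origin: middle of its length and width, on the underside; z up. Grip the body across its 44 mm width (along y)
- float_valve: white plastic float valve lying flat, loose, about 0.09 kg, 116 mm long (its x), 50 mm wide, 36 mm high. Round float 50 mm across and 36 mm high at the +x end; at the -x end a valve block 32 mm wide with a brass threaded stub. Between them a straight arm 14 mm wide (y), from 6 to 24 mm above the underside, clear from x = -32 to +8 mm: grip it across y at about x = -12 mm. Origin: middle of its length and width, on the underside; z up
- brake_lever: bicycle brake lever lying flat, loose, about 0.12 kg, 116 mm long (its x). Black clamp block 26 x 36 mm and 24 mm high at the -x end; from it an aluminium blade 12 mm wide (y), from 3 to 19 mm above the underside, straight from x = -32 to +26 mm, then bent slightly to +y, with an 18 mm ball at the tip. Grip the blade across y at about x = -5 mm. Origin: middle of its length, on the blade's centre line, on the underside; z up
- tray_red: red display tray, fixed, 160 mm long (its x) by 130 mm wide (its y), 8 mm high overall: 4 mm floor inside a lip 4 mm thick that stands 4 mm above the floor, so the inside is 152 x 122 mm. Origin: centre of the underside (the inner floor is 4 mm above it), z up. Holds one thing
- tray_yellow: yellow display tray, fixed, 160 mm long (its x) by 130 mm wide (its y), 8 mm high overall: 4 mm floor inside a lip 4 mm thick that stands 4 mm above the floor, so the inside is 152 x 122 mm. Origin: centre of the underside (the inner floor is 4 mm above it), z up. Holds one thing
- tray_blue: blue display tray, fixed, 160 mm long (its x) by 130 mm wide (its y), 8 mm high overall: 4 mm floor inside a lip 4 mm thick that stands 4 mm above the floor, so the inside is 152 x 122 mm. Origin: centre of the underside (the inner floor is 4 mm above it), z up. Holds one thing
- mat: spare green mat, fixed, flat, 150 mm (x) by 120 mm (y), 4 mm thick, empty at the start. Origin: centre of the underside; its top is 4 mm above
- oil_bottle: orange oil bottle with a black cap, standing loose, 44 mm across, 100 mm high. Origin: centre of the underside. To be left alone
- grease_tin: plain pale-grey, shiny steel grease tin (may look white), standing loose, 56 mm across, 55 mm high. Origin: centre of the underside. To be left alone
- screw_jar: amber glass jar with a black lid, standing loose, 54 mm across, 70 mm high. Origin: centre of the underside. To be left alone
There are look-alikes about, which are no part of the job. Several things have the shape of the mat; the one meant has the colours described above.

How it is judged:
By the outcome, as a careful person would: the job done as asked, in the order asked, and still so for the second after the job is handed in, with the robot touching nothing.
It also fails if it takes over 112 s, if anything falls off the work surface, if the arm or the gripper's body presses on something with over 40 N, if the wrist force passes 120 N, or if a joint passes its speed limit or range.

### The arm

A 6-joint arm with a two-finger parallel gripper is mounted at the origin on the work surface. World frame = base frame: x ahead of the robot, y to its left, z up, the work surface at z = 0. Lengths are in m, angles in degrees, forces in N, time in s.
With the tool pointing down it reaches from about 0.35 to 0.875 m from the base axis. Payload 4.2 kg.
Tool frame: the origin (TCP) lies midway between the tips of the shut fingers; the grasp point (between the pads) lies 19 mm behind it; z points along the fingers, y is the line along which they close (so a half turn about z gives the same grasp; the last joint's range is limited). The gripper opens to 87 mm and grips with 3 to 60 N. Pads are 19 mm wide; open, the fingers measure 117 mm over their backs; the gripper's body (75 mm by 190 mm) begins 51 mm behind the grasp point.
Start: joints at [-58.293, 22.042, 0.453, 0, -68.411, -14.817], TCP at [0.182, -0.598, 0.223] pointing down, gripper open.
Joint ranges: [-179.83, 179.83], [-69.29, 118.12], [-61.27, 80.66], [-181.25, 117.63], [-171.15, -9.14], [-177.46, 177.46]. Speed limits (degrees/s): [159.86, 159.86, 180, 180, 180, 180].

### API

Orientations are given as [roll, pitch, yaw] about the fixed x, y, z axes, in that order (R = Rz(yaw) Ry(pitch) Rx(roll)).
In Python, from workcell import env gives the robot as it stands. The module is installed in compiled form; this text tells all that it offers. Calls block until the motion is done:
- env.goto(position, orientation): joint-space move of the TCP to a pose.
- env.move_straight(position, rotation=None, rate=0.15, force_limit=None): straight line of the TCP; rotation=None keeps the orientation; rate is the mean speed in m/s. With force_limit (N) it stops when the force on the tool has changed by that much, and returns True; else False.
- env.set_joints(angles): joint-space move.
- env.gripper_to(opening, grasp_force=None): opening from 0.0 (shut) to 1.0 (fully open); grasp_force is the grip in N (None keeps the last); returns when the fingers have stopped.
- env.dwell(seconds).
- env.inverse_kinematics(position, orientation): joint angles nearest the present ones, or None.
- env.read_state(): the state.
- env.grab_frame(name): name is "side" or "top" or "wrist"; returns a dict with "image" (420x560x3 uint8, blue, green, red), "fx", "fy", "cx", "cy" (pixels), "position" and "orientation" of the camera in the world. Camera axes: x right, y up, looking along -z (the intrinsics and any distortion apply to the point x, -y, -z); pixel columns grow to the right and rows downward; lengths in m; the calibration is good to about 2 mm. A picture is of the moment at which its call begins. There is no depth.
A pose or a line that the arm cannot do raises env.Unreachable and nothing moves.
- env.close_job(): hands the job in; it is judged then, once.
Trained networks look in a picture, given as the dict that the camera call returned (one of the last four; its "shot" number tells which), for a name from the list of things; names that differ only in an ending like _2 or _b are one class to them, and where a whole thing is asked for, a point or a joint stands for the part that bears it (a point fixed in the world has none). Each returns a list of dicts, best first, with "score" (0 to 1); they miss things now and then, are a little off and sometimes report something else, mostly with a low value. They report only what shows in the picture. A call takes as long as a camera call. They do not tell look-alikes from the thing itself.
- env.search_frame(picture, thing): "xyz" ([x, y, z] in m, in world coordinates, good to about 4 mm: the middle of the surface that is visible of it).
- env.trace(picture, thing): "mask" (420x560 bool, what is visible of it).
The state is a dict: "clock": time; "joint_positions": joint angles; "qvel": joint speeds; "joint_torque": joint torques, N m; "position": TCP position; "tool_rot": TCP orientation; "force": force on the tool from outside, world axes, zero at the start; "wrist_torque": the same for the moment, N m; "opening": opening from 0.0 (shut) to 1.0 (fully open); "finger_force": force on a finger pad.
Only numpy, scipy, OpenCV 4.12 (cv2) and the standard library are available. Lean on these libraries where they do the work, as an engineer would, in place of code of your own. Each camera call takes 0.05 s, during which the arm holds its last target. There are 200 camera calls.

## Working session

There is one attempt and no reset: what is moved stays moved. The work goes in short steps, each a Python script; the robot and the scene stay as the last script left them, time stands still between calls to the robot, and variables do not carry over. Pictures are saved under pics/ and viewed, at most 14 in all, crops included, and the job is handed in when it is done.

```bash
mkdir -p pics; python3 - <<'E'
from workcell import env
import cv2,numpy as np
T=env.grab_frame("top");cv2.imwrite("pics/top0.png",T["image"])
S=env.grab_frame("side");cv2.imwrite("pics/side0.png",S["image"])
print({k:v for k,v in T.items() if k!="image"})
for n in "padlock float_valve brake_lever tray_red tray_yellow tray_blue mat oil_bottle grease_tin screw_jar".split():
    print(n,[(np.round(d["xyz"],3).tolist(),round(d["score"],2)) for d in env.search_frame(T,n)])
print(env.read_state())
E
```

```text
{'fx': 461.8401251568542, 'fy': 461.8401251568542, 'cx': 284.3234651923439, 'cy': 208.0037321284996, 'position': array([ 0.31151276, -0.07617912,  1.38722501]), 'orientation': array([  6.32137049,  -0.60569783, -89.65052114]), 'shot': 1}
padlock [([0.458, -0.308, 0.035], 0.36), ([0.361, 0.273, 0.05], 0.17)]
float_valve [([0.458, -0.308, 0.033], 0.64)]
brake_lever [([0.427, 0.111, 0.023], 0.71)]
tray_red [([0.597, 0.292, 0.0], 0.64)]
tray_yellow [([0.438, -0.297, 0.001], 0.8)]
tray_blue [([0.443, 0.094, 0.005], 0.65)]
mat [([0.211, -0.301, 0.005], 0.73), ([0.567, -0.109, 0.001], 0.71)]
oil_bottle [([0.659, 0.108, 0.064], 0.47)]
grease_tin [([0.366, 0.273, 0.051], 0.6)]
screw_jar [([0.391, -0.114, 0.071], 0.8)]
{'clock': 0.6, 'joint_positions': array([-5.82916438e+01,  2.20422279e+01,  4.52313144e-01, -1.14940518e-03,
       -6.84110101e+01, -1.48152978e+01]), 'qvel': array([ 0.05390796, -0.04650897,  0.03142639, -0.01278402, -0.01194353,
       -0.01070188]), 'joint_torque': array([ 5.39721605e-04, -3.90212882e+01,  1.87534225e+01,  4.22249928e+00,
        1.53761386e-02, -2.57206761e-05]), 'position': array([ 0.18162357, -0.59800279,  0.22253917]), 'tool_rot': array([ 1.79998833e+02,  7.96746306e-04, -1.63107365e+02]), 'force': array([-0.09536979, -0.12053351,  0.26944804]), 'wrist_torque': array([-0.03028961,  0.02864542, -0.05189142]), 'finger_force': 0.0, 'opening': 1.000356808871221}
```

View pics/top0.png

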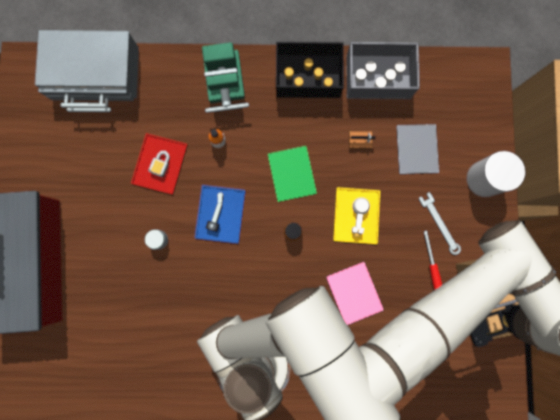

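View pics/side0.png

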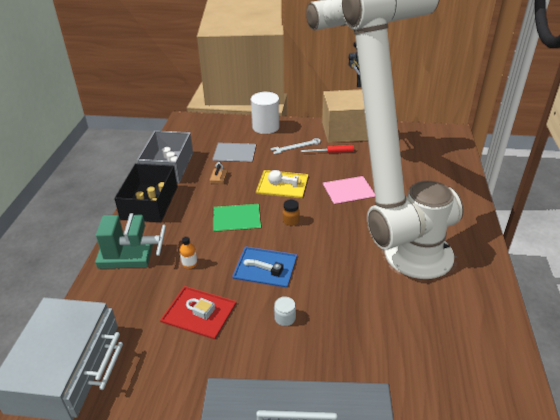

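The top picture shows the padlock in red (160,163), shackle up-right. The lever is in blue (219,213) with its clamp block at the bottom (213,226), and the float valve is in yellow (358,216) with its float at the top (361,205). The green mat is at (292,173); the pink and grey ones are decoys. Next I'll fit the trays by colour and look at the red tray with the wrist camera.

```bash
cat > h.py <<'E'
from workcell import env
import cv2,numpy as np
from scipy.spatial.transform import Rotation as Ro
HS={"red":[(0,8),(172,180)],"yellow":[(24,34)],"blue":[(105,125)],"green":[(50,75)]}
def world(P,uv,z):
    uv=np.atleast_2d(uv).astype(float)
    d=np.c_[(uv[:,0]-P["cx"])/P["fx"],-(uv[:,1]-P["cy"])/P["fy"],-np.ones(len(uv))]
    d=Ro.from_euler("xyz",P["orientation"],degrees=True).apply(d)
    p=np.asarray(P["position"]); return p[:2]+d[:,:2]*((z-p[2])/d[:,2])[:,None]
def rect(P,col,z,near):
    """centre, long-axis yaw (deg, mod 180), size of the coloured rectangle nearest to 'near'"""
    h=cv2.cvtColor(cv2.GaussianBlur(P["image"],(3,3),0),cv2.COLOR_BGR2HSV)
    m=sum(cv2.inRange(h,(a,140,60),(b,255,255)) for a,b in HS[col])
    best=None
    for c in cv2.findContours(m,cv2.RETR_EXTERNAL,cv2.CHAIN_APPROX_NONE)[0]:
        if cv2.contourArea(c)<300: continue
        w=world(P,c[:,0],z); r=cv2.minAreaRect((w*1000).astype(np.float32))
        d=np.hypot(*(np.array(r[0])/1000-near))
        if best is None or d<best[0]: best=(d,r)
    b=cv2.boxPoints(best[1])/1000; e1,e2=b[1]-b[0],b[2]-b[1]
    if np.hypot(*e1)<np.hypot(*e2): e1,e2=e2,e1
    return b.mean(0),np.degrees(np.arctan2(e1[1],e1[0]))%180,(np.hypot(*e1),np.hypot(*e2))
NEAR={"red":(.597,.292),"yellow":(.438,-.297),"blue":(.443,.094),"green":(.567,-.109)}
def hover(xy,yaw,z,straight=False):
    """tool down, finger line (tool y) along the thing's y; yaw mod 180 chosen for least joint-6 travel"""
    best=None
    q0=env.read_state()["joint_positions"]
    for k in (0,180):
        o=[180,0,(yaw+k+180)%360-180]; q=env.inverse_kinematics([*xy,z],o)
        if q is not None and abs(q[5])<170:
            c=np.abs(np.array(q)-q0).max()
            if best is None or c<best[0]: best=(c,o)
    env.goto([*xy,z],best[1]); return best[1]
def box(P,col,near):
    return rect(P,col,.004 if col=="green" else .007,near)
E
python3 - <<'E'
from h import *
T=env.grab_frame("top")
for c in HS: print(c,box(T,c,NEAR[c]))
c,y,s=box(T,"red",NEAR["red"])
print(hover(c,y,.30))
P=env.grab_frame("wrist");cv2.imwrite("pics/w_red.png",P["image"])
print({k:v for k,v in P.items() if k!="image"},env.read_state()["clock"],env.read_state()["joint_positions"])
try: print(box(P,"red",c))
except Exception as e: print(e)
t=env.trace(P,"padlock"); print([d["score"] for d in t],[(np.round(d["xyz"],3),d["score"]) for d in env.search_frame(P,"padlock")])
if t: print(world(P,np.argwhere(t[0]["mask"])[:,::-1].mean(0),.026), cv2.minAreaRect((world(P,np.argwhere(t[0]["mask"])[:,::-1],.026)*1000).astype(np.float32)))
E
```

```text
red (array([0.5983968 , 0.29139516], dtype=float32), np.float32(165.86911), (np.float32(0.17220683), np.float32(0.14130461)))
yellow (array([ 0.44321263, -0.306318  ], dtype=float32), np.float32(176.06577), (np.float32(0.15931596), np.float32(0.13066289)))
blue (array([0.4449448, 0.103338 ], dtype=float32), np.float32(173.6618), (np.float32(0.1572087), np.float32(0.12699075)))
green (array([ 0.57093394, -0.11155511], dtype=float32), np.float32(12.560745), (np.float32(0.14624599), np.float32(0.115826085)))
[180, 0, np.float32(-14.130859)]
{'fx': 336.8703793683047, 'fy': 336.8703793683047, 'cx': 280.09515937699746, 'cy': 206.4164265555931, 'position': array([0.67499685, 0.27237195, 0.46218099]), 'orientation': array([-1.65473714e+01, -3.47000630e-02, -1.04176411e+02]), 'shot': 4} 4.1333 [ 3.97959225e+01  2.40403592e+01  1.44798879e+01  2.63601994e-03
 -8.04435850e+01  3.60104502e+01]
(array([0.5983495 , 0.29217687], dtype=float32), np.float32(165.81142), (np.float32(0.16164888), np.float32(0.1343292)))
[0.87] [(array([0.593, 0.286, 0.028]), 0.81)]
[[0.59477131 0.28677069]] ((599.505126953125, 285.09613037109375), (45.2531623840332, 78.21697998046875), 69.54103088378906)
```

View pics/w_red.png

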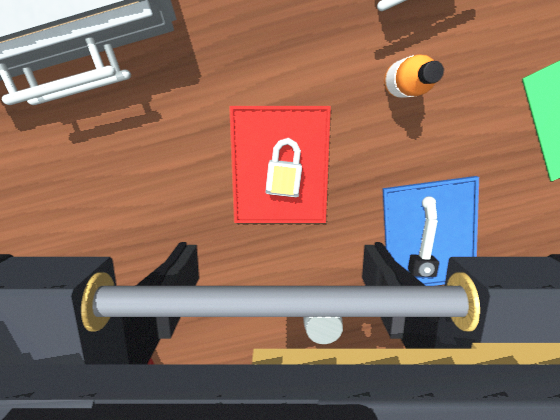

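The wrist view shows the padlock at (285,168) in the red tray with its shackle up, tilted about 6° from the tray. The fit agrees. Now picking it and setting it on the mat.

```bash
cat >> h.py <<'E'
def rot(yaw,v):
    a=np.radians(yaw); return np.array([np.cos(a)*v[0]-np.sin(a)*v[1],np.sin(a)*v[0]+np.cos(a)*v[1]])
def st(tag):
    s=env.read_state(); print(tag,"t",round(s["clock"],1),"pos",np.round(s["position"],4),"yaw",round(s["tool_rot"][2],1),"open",round(s["opening"],3),"ff",round(float(s["finger_force"]),1),"F",np.round(s["force"],1)); return s
def down(z,fl=None,rate=.12):
    p=env.read_state()["position"]; return env.move_straight([p[0],p[1],z],rate=rate,force_limit=fl)
def pick(xy,yaw,gx,z,op,force):
    """xy,yaw: object origin; gx: grasp point along its x"""
    env.gripper_to(op)
    hover(np.array(xy)+rot(yaw,(gx,0)),yaw,.14)
    down(.04,rate=.15)
    if down(z,15,.06): print("touched")
    env.gripper_to(0,force); st("gripped")
    down(.2,rate=.2); return st("lifted")
def place(xy,yaw,gx,z,op):
    xy=np.array(xy)+rot(yaw,(gx,0))
    hover(xy,yaw,.22); down(.04,rate=.18)
    hit=down(z-.003,4,.025); st("hit" if hit else "no contact")
    env.gripper_to(op); down(.06,rate=.08); down(.22,rate=.25); st("placed")
E
python3 - <<'E'
from h import *
pick((.5995,.2853),-20.4,-.016,.009,.75,30)
place((.5709,-.1116),12.56,-.016,.009,.7)
P=env.grab_frame("wrist");cv2.imwrite("pics/w_mat.png",P["image"])
hover((.4432,-.3063),-4,.30)
P=env.grab_frame("wrist");cv2.imwrite("pics/w_yel.png",P["image"])
print(box(P,"yellow",(.4432,-.3063)))
t=env.trace(P,"float_valve"); print([d["score"] for d in t],[(np.round(d["xyz"],3),d["score"]) for d in env.search_frame(P,"float_valve")])
if t:
    uv=np.argwhere(t[0]["mask"])[:,::-1]
    for z in (.014,.022): print(cv2.minAreaRect((world(P,uv,z)*1000).astype(np.float32)))
    m=P["image"].copy(); m[t[0]["mask"]]=(m[t[0]["mask"]]*.5).astype(np.uint8)+np.array([127,0,127],np.uint8); cv2.imwrite("pics/w_yelm.png",np.vstack([m[0:300],cv2.imread("pics/w_mat.png")[:300]]))
E
```

```text
gripped t 7.6 pos [0.5865 0.2913 0.0093] yaw -20.4 open 0.505 ff 30.0 F [-0.7 -3.5  3.8]
lifted t 8.7 pos [0.5855 0.291  0.198 ] yaw -20.4 open 0.502 ff 30.0 F [-0.9 -0.  -3.9]
hit t 12.5 pos [ 0.5564 -0.1143  0.0093] yaw 12.6 open 0.507 ff 30.0 F [-1.2  0.2  5.8]
placed t 14.7 pos [ 0.5531 -0.1141  0.2181] yaw 12.5 open 0.7 ff 0.0 F [-0.8 -0.2  0.2]
(array([ 0.44451535, -0.30647323], dtype=float32), np.float32(176.19408), (np.float32(0.1597797), np.float32(0.13056913)))
[0.95] [(array([ 0.458, -0.312,  0.037]), 0.97)]
((435.50531005859375, -315.3600158691406), (49.96391677856445, 117.14398956298828), 87.36737060546875)
((437.0553894042969, -315.27008056640625), (49.06946563720703, 115.04686737060547), 87.3674545288086)
```

View pics/w_yelm.png

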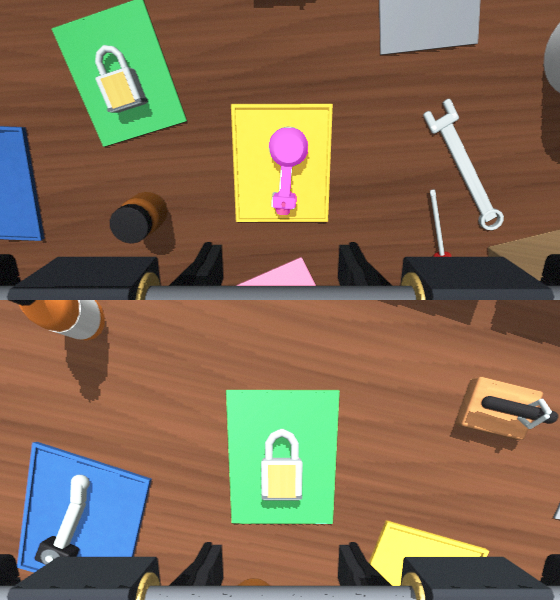

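Padlock lies centred on the green mat. The float valve mask (288,147)–(284,203) is clean, float pointing away. Next: the float valve to red, then a look at blue.

```bash
python3 - <<'E'
from h import *
pick((.4363,-.3153),-2.6,-.012,.009,.5,15)
place((.5983,.2922),-14.2,-.012,.009,.45)
P=env.grab_frame("wrist");cv2.imwrite("pics/w_red2.png",P["image"])
hover((.445,.1033),-6.3,.30)
P=env.grab_frame("wrist");cv2.imwrite("pics/w_blu.png",P["image"])
print(box(P,"blue",(.445,.1033)))
t=env.trace(P,"brake_lever"); print([d["score"] for d in t],[(np.round(d["xyz"],3),d["score"]) for d in env.search_frame(P,"brake_lever")])
m=P["image"].copy()
if t:
    uv=np.argwhere(t[0]["mask"])[:,::-1]; np.save("lev.npy",t[0]["mask"])
    w=world(P,uv,.02); print(cv2.minAreaRect((w*1000).astype(np.float32)))
    m[t[0]["mask"]]=(m[t[0]["mask"]]*.6).astype(np.uint8)+np.array([100,0,100],np.uint8)
import pickle; pickle.dump(P,open("blu.pkl","wb"))
b=cv2.resize(m[90:240,200:360],None,fx=3.5,fy=2)
cv2.imwrite("pics/w_blum.png",np.vstack([b,cv2.imread("pics/w_red2.png")[:300]]))
E
```

```text
gripped t 19.3 pos [ 0.4269 -0.3159  0.0092] yaw -2.6 open 0.158 ff 15.0 F [-0.4  1.5  2. ]
lifted t 20.4 pos [ 0.4261 -0.3155  0.1987] yaw -2.6 open 0.161 ff 15.0 F [-0.3 -0.6 -0.8]
hit t 24.9 pos [0.5877 0.2945 0.0092] yaw -14.2 open 0.158 ff 15.0 F [-1.4 -0.   4.1]
placed t 27.3 pos [0.5854 0.2932 0.2178] yaw -14.2 open 0.452 ff 0.0 F [ 0.5 -0.5  0. ]
(array([0.44581383, 0.1045376 ], dtype=float32), np.float32(173.6581), (np.float32(0.15729873), np.float32(0.12824932)))
[0.7, 0.42] [(array([0.428, 0.113, 0.024]), 0.84)]
((451.0664978027344, 111.90005493164062), (35.94207763671875, 116.62232208251953), 72.84625244140625)
```

View pics/w_blum.png

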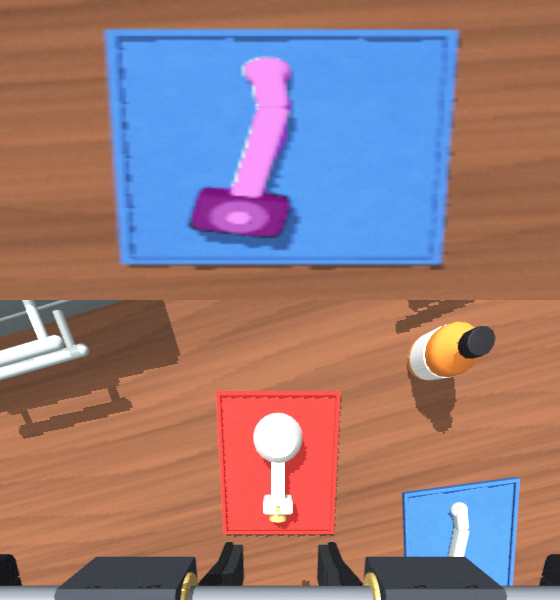

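The float valve lies centred in red. In the crop, the lever's clamp block is at (240,212), the straight blade runs (247,193) to (276,110), then bends. I'll fit the straight part for the yaw.

```bash
python3 - <<'E'
from h import *; import pickle
P=pickle.load(open("blu.pkl","rb")); m=np.load("lev.npy")
pts=np.array([(np.flatnonzero(m[v]).mean(),v) for v in range(148,183)])
w=world(P,pts,.021); vx,vy,x0,y0=cv2.fitLine((w*1000).astype(np.float32),cv2.DIST_HUBER,0,.01,.01).ravel()
if vx<0: vx,vy=-vx,-vy
yaw=np.degrees(np.arctan2(vy,vx)); print("yaw",yaw,"line",x0,y0)
e=np.array([vx,vy]); n=np.array([-vy,vx]); o=np.array([x0,y0])
for z in (.004,.016,.023,.028):
    a=world(P,np.argwhere(m)[:,::-1],z)*1000-o; s=a@e; print(z,"extent along",s.min(),s.max(),"across",(a@n).min(),(a@n).max())
print("bend (x=+26)",(world(P,[278,143.5],.021)[0]*1000-o)@e)
E
```

```text
yaw -17.461176 line 449.88748 111.70604
0.004 extent along -62.0136285890743 58.771826350130254 across -18.579639857547185 18.71293346749555
0.016 extent along -58.41481331935193 59.20255255740527 across -17.897256641077146 18.417167504322684
0.023 extent along -56.31550441201395 59.453809511649126 across -17.499199764802942 18.244637359138498
0.028 extent along -54.81599804962961 59.63327876468043 across -17.214873424607077 18.121401541149822
bend (x=+26) 29.283398718117528
```

```bash
python3 - <<'E'
from h import *
pick((.4523,.1109),-17.5,-.005,.0075,.45,25)
place((.4445,-.3065),-3.8,-.005,.0075,.4)
P=env.grab_frame("wrist");a=P["image"][:300]
hover((.5709-.02,-.1116),12.56,.28)
P=env.grab_frame("wrist")
print(box(P,"green",(.571,-.1116)))
t=env.trace(P,"padlock"); print([d["score"] for d in t])
for d in t[:1]:
    for z in (.018,.026): print(cv2.minAreaRect((world(P,np.argwhere(d["mask"])[:,::-1],z)*1000).astype(np.float32)))
cv2.imwrite("pics/w_4.png",np.vstack([a,P["image"][:300]]))
E
```

```text
gripped t 31.5 pos [0.4497 0.1134 0.0076] yaw -17.5 open 0.134 ff 25.0 F [-0.2 -0.6  3.2]
lifted t 32.6 pos [0.4488 0.1131 0.1988] yaw -17.5 open 0.139 ff 25.0 F [ 0.2  0.4 -1.4]
hit t 36.4 pos [ 0.4406 -0.3056  0.0077] yaw -3.8 open 0.137 ff 25.0 F [-0.1  1.2  4.8]
placed t 38.8 pos [ 0.4382 -0.3045  0.2182] yaw -3.8 open 0.397 ff 0.0 F [-0.1  0.8 -1.1]
(array([ 0.5717428, -0.1109406], dtype=float32), np.float32(12.52678), (np.float32(0.14505512), np.float32(0.1164293)))
[0.8]
((569.2630004882812, -111.73982238769531), (75.1270523071289, 44.96461486816406), 12.528070449829102)
((570.3621215820312, -111.4078598022461), (73.70602416992188, 44.1141357421875), 12.528043746948242)
```

View pics/w_4.png

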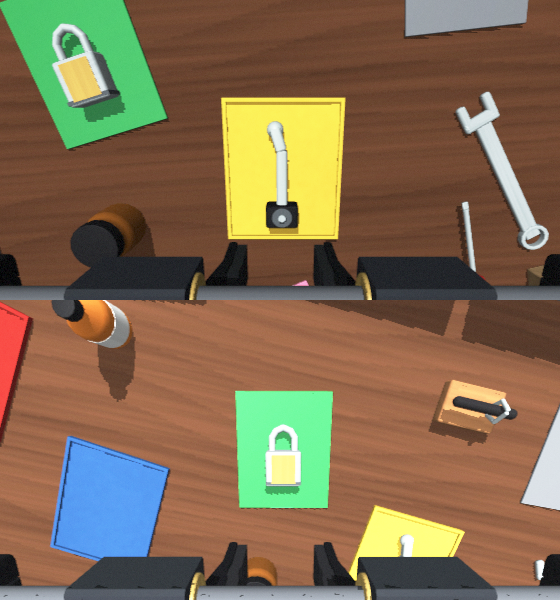

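The lever lies straight and centred in yellow (282,175), and the padlock waits on the mat at (284,455). Last move: padlock to blue.

```bash
python3 - <<'E'
from h import *
pick((.5699,-.1116),12.5,-.016,.009,.75,30)
place((.4456,.1042),-6.3,-.016,.009,.7)
P=env.grab_frame("wrist");a=P["image"][:300]
env.set_joints([-58.293,22.042,.453,0,-68.411,-14.817]); env.dwell(.5)
T=env.grab_frame("top")
for n in ("oil_bottle","grease_tin","screw_jar"): print(n,[(np.round(d["xyz"],3).tolist(),round(d["score"],2)) for d in env.search_frame(T,n)][:1])
st("end")
cv2.imwrite("pics/w_5.png",np.vstack([a,cv2.resize(T["image"][110:270,110:410],(560,299))]))
E
```

```text
gripped t 43.3 pos [ 0.557  -0.1151  0.0093] yaw 12.5 open 0.503 ff 30.0 F [-0.4  1.1  2.1]
lifted t 44.4 pos [ 0.5558 -0.115   0.1983] yaw 12.5 open 0.505 ff 30.0 F [-0.3 -0.2 -3.5]
hit t 47.6 pos [0.4306 0.1059 0.0092] yaw -6.3 open 0.502 ff 30.0 F [-0.4 -0.8  3.6]
placed t 49.9 pos [0.428  0.1045 0.2184] yaw -6.4 open 0.7 ff 0.0 F [ 0.7 -0.8 -0.9]
oil_bottle [([0.662, 0.11, 0.067], 0.59)]
grease_tin [([0.362, 0.273, 0.051], 0.65)]
screw_jar [([0.389, -0.114, 0.07], 0.54)]
end t 53.3 pos [ 0.1816 -0.5981  0.2225] yaw -163.1 open 0.7 ff 0.0 F [ 0.1 -1.   0.4]
```

View pics/w_5.png

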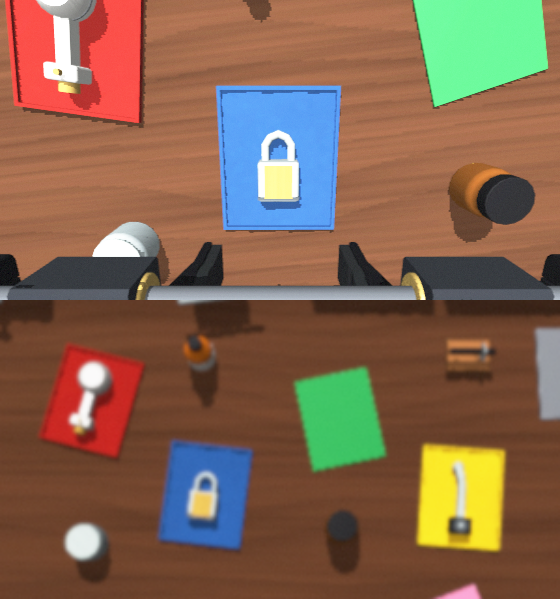

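All three lie centred and straight in their own trays: padlock in blue (279,167), float valve in red (90,395), lever in yellow (460,497). The bottle, tin and jar are still where they were, so I'm handing in.

```bash
python3 -c "
from workcell import env
print(env.close_job())"
```

```text
the job is handed in; nothing more can be done
None
```

The job is handed in: the float valve is in red, the brake lever in yellow and the padlock in blue (after waiting on the green mat), each flat and centred along its tray, with the bottle, tin and jar where they were, after about 53 s of the 112 s allowed.

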